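# Eject a tested movement frame and box it

### The job

First lift the loose lid off the wooden transit box by its knob and lay it flat on the tray top, clear of the box. Then reach into the sloping guard of the test fixture and press the spring ejector plunger squarely in until it stops, without forcing it, so that the brass movement frame is pushed out onto the landing rail; finally take the frame and lay it flat inside the open box. Leave the other parts on the tray where they are.

Things in the scene. Friction and masses are not known exactly. Their poses are not given: they have to be found in the camera images.
- fixture: Grey fixed test fixture, origin under its centre; front (-x) has the sloping plunger guard. Block 86 mm (x) by 150 (y), 64 high, clear roof (underside 56 up). A channel along y, floor 40 up, holds the frame out of reach; its mouth is at y = -75. From it a landing rail 34 wide, top 40 up, runs to y = -134. Pushing the fixture or its plunger with over 45 N counts as forcing.
- guard_mouth (a point): Centre of the mouth of the plunger's square guard tube (56 by 56 mm inside, walls 6). z points out along the plunger axis: up and to the fixture's front, 32 degrees from vertical; y is level. The plunger's round aluminium face (44 mm across) lies inside, 10 to 22 mm below the mouth (it varies: feel for it). Only closed fingers along the axis can press it home.
- plunger (a joint): Ejector plunger travel: 0 out, 0.024 m home against its stop. Springs back when let go. The spring takes about 4 N to start, 9 N at the end, plus the frame's friction. It drives a bar 2.5 times as far (60 mm) that pushes the frame out of the mouth; the bar returns, the frame stays out.
- frame: Flat brass movement frame with two windows, 50 mm (x) by 100 (y) by 12 (z), about 0.3 kg. Starts in the fixture's channel, front (-y) edge 9 to 15 mm inside the mouth; after a full press it sticks out about 43 mm, overhanging the rail by 8 mm on each side, and can be gripped across its 50 mm width. Origin: centre of its underside.
- frame_mid (a point): Centre of the frame, 6 mm above its origin.
- box_in (a point): Centre of the inner floor of the fixed beech transit box. Inside 148 mm (x) by 110 mm (y), walls 6 mm thick, floor 6 mm above the tray top, rim 45 mm above the tray top (39 mm above this point).
- lid: Loose beech lid, 166 mm (x) by 128 mm (y), 0.16 kg, resting on the box rim. Origin: centre of the underside of its locating step (138 by 100 mm, 8 mm high, sits inside the box); the 7 mm plate is above it. Lies on this step when set on the tray top.
- lid_knob (a point): Grip point of the lid's round cherry knob: centre of its 30 mm wide head, which runs from 6 mm below to 7 mm above this point; the neck below is 20 mm wide. 36 mm above the lid's origin; the plate's top is 21 mm below this point.
- guide: Turned cherry pendulum guide standing up, foot 52 mm across, 100 mm high. Origin under its foot. Leave alone.
- pinion: Steel pinion standing on its toothed wheel, 59 mm across, arbor up to 64 mm. Origin under the wheel. Leave alone.
- hook_a: Nickel weight hook lying flat, 105 mm long, 8 mm thick. Origin near its middle, on the tray top. Leave alone.
- hook_b: The second hook, the same. Leave alone.
- platform: Green-painted pine bird platform, 62 by 95 mm, 10 mm thick with a post 40 mm high. Origin under its centre. Leave alone.
- stand: Fixed slotted beech stand holding three more brass frames upright, 90 by 150 mm, 118 mm high. Origin under its centre. Leave alone.
Things that resemble listed ones, but are neither listed nor needed, are in the scene too. Leave any pink or turquoise look-alike of the lid alone.

How it is judged:
By the outcome, as a careful person would: the job done as asked, in the order asked, and still so for the second after the job is handed in, with the robot touching nothing.
It also fails if it takes over 72 s, if anything falls off the work surface, if the arm or the gripper's body presses on something with over 40 N, if the wrist force passes 120 N, or if a joint passes its speed limit or range.

### The arm

A 6-joint arm with a two-finger parallel gripper is mounted at the origin on the work surface. World frame = base frame: x ahead of the robot, y to its left, z up, the work surface at z = 0. Lengths are in mm, angles in rad, forces in N, time in s.
With the tool pointing down it reaches from about 350 to 975 mm from the base axis. Payload 7.1 kg.
Tool frame: the origin (TCP) lies midway between the tips of the shut fingers; the grasp point (between the pads) lies 19 mm behind it; z points along the fingers, y is the line along which they close (so a half turn about z gives the same grasp; the last joint's range is limited). The gripper opens to 88 mm and grips with 3 to 60 N. Pads are 20 mm wide; open, the fingers measure 115 mm over their backs; the gripper's body (75 mm by 178 mm) begins 61 mm behind the grasp point.
Start: joints at [-1.147, 0.423, 1.63, -0, 1.089, -0.019], TCP at [267.809, -564.697, 222.675] pointing down, gripper open.
Joint ranges: [-3, 3], [-0.9, 2.11], [0.09, 2.58], [-1.31, 4.45], [0.11, 2.69], [-2.54, 2.54]. Speed limits (rad/s): [2.39, 2.39, 3.01, 3.14, 3.14, 3.14].

### API

Orientations are given as a rotation vector (axis times angle).
In Python, from workcell import get_obs, get_image, camera_params, close_job gives the robot as it stands.
- The arm moves only by the shell command python3 -m creep 'ROWS' [OPENING]. ROWS is a JSON object of lists of equal length, an entry for each row: "delta_pos": the shift along the tool's x, y, z in m, a list of three; "twist": the turn, a rotation vector about the tool's x, y, z in degrees, a list of three. A call has 1 to 20 rows; each row shifts and turns the commanded pose from where the row before left it, along the tool's axes as they then stand; what a row does not reach is not made up. A row lasts 1/12 s, in which the tool goes at most 41.7 mm and 7.16 degrees, less where a joint would pass 70% of its speed; a pose out of reach is approached as far as the arm can. A call with a gripper value outside its range is refused whole. OPENING is the opening, from 0 (shut) to 1 (fully open), set as the call begins (- or left out, the last holds). The fingers move at their own pace and stop on an object; the grip force is fixed at half the most. Time passes only in rows, so rows that do not move let the fingers close. It gives the time, the measured TCP pose, the force, the opening and the grip force at its end, in the units of the state.
- get_obs(): the state, without advancing time (a new reading comes with each control period).
- get_image(name): name is "scene" or "top"; returns (picture, depth): 420x560x3 uint8, red, green, blue; 420x560 float32, mm along the optical axis (not along the pixel's ray), 0 where there is no reading.
- camera_params(name): a dict with "camera_matrix" (3x3 intrinsics, pixels), "k1" (the pictures are not rectified: a ray, as slopes to the right and down, at radius r is drawn at 1 + k1 r^2 times it, then the intrinsics apply), "extrinsics" (4x4, takes a point from camera to world coordinates). Camera axes: x right, y down, z forward; pixel columns grow to the right and rows downward; lengths in mm; the calibration is good to about 2 mm. A picture is of the moment at which its call begins. camera_params takes no time and is no camera call.
- close_job(): hands the job in; it is judged then, once.
The state is a dict: "t": time; "qpos": joint angles; "qvel": joint speeds; "joint_torque": joint torques, N m; "ee_pos": TCP position; "orientation": TCP orientation; "ft_force": force on the tool from outside, world axes, zero at the start; "moment": the same for the moment, N m; "width": finger opening in mm; "grasp_force": force on a finger pad.
Only numpy, scipy, OpenCV 4.12 (cv2) and the standard library are available. Lean on these libraries where they do the work, as an engineer would, in place of code of your own. Each camera call takes 0.05 s, during which the arm holds its last target. There are 200 camera calls.

## Working session

There is one attempt and no reset: what is moved stays moved. The work goes in short steps, Python scripts to look and compute and a shell command to move; the robot and the scene stay as the last step left them, time stands still between calls to the robot, and variables do not carry over. Pictures are saved under pics/ and viewed, at most 10 in all, crops included, and the job is handed in when it is done.

```bash
ls; mkdir -p pics; cat > h.py <<'E'
import numpy as np, cv2
from workcell import get_obs, get_image, camera_params
from scipy.spatial.transform import Rotation as R
def world(name,depth,u,v,d=None,win=1):
    p=camera_params(name);K=np.array(p["camera_matrix"]);T=np.array(p["extrinsics"])
    x=cv2.undistortPoints(np.array([[[u,v]]],float),K,np.array([p["k1"],0,0,0,0.]))[0,0]
    if d is None:
        w=depth[int(v)-win:int(v)+win+1,int(u)-win:int(u)+win+1];w=w[w>0]
        d=np.median(w) if w.size else np.nan
    return (T@[x[0]*d,x[1]*d,d,1])[:3]
def cloud(name,depth):
    p=camera_params(name);K=np.array(p["camera_matrix"]);T=np.array(p["extrinsics"])
    h,w=depth.shape;uv=np.stack(np.meshgrid(np.arange(w),np.arange(h)),-1).reshape(-1,1,2).astype(float)
    x=cv2.undistortPoints(uv,K,np.array([p["k1"],0,0,0,0.]))[:,0]
    d=depth.reshape(-1,1);P=np.hstack([x*d,d])@T[:3,:3].T+T[:3,3];P[d[:,0]<=0]=np.nan
    return P.reshape(h,w,3)
def proj(name,P):
    p=camera_params(name);K=np.array(p["camera_matrix"]);T=np.linalg.inv(np.array(p["extrinsics"]))
    c=T[:3,:3]@np.asarray(P,float)+T[:3,3];x=c[:2]/c[2];x=x*(1+p["k1"]*(x@x))
    return K[:2,:2]@x+K[:2,2]
def ray(name,u,v):
    T=np.array(camera_params(name)["extrinsics"]);a=T[:3,3];b=world(name,None,u,v,1000.)-a
    return a,b/np.linalg.norm(b)
def tri(p1,p2):
    (a,u),(b,v)=ray(*p1),ray(*p2);A=np.stack([u,-v],1);s=np.linalg.lstsq(A,b-a,rcond=None)[0]
    P,Q=a+s[0]*u,b+s[1]*v
    return (P+Q)/2,np.linalg.norm(P-Q)
def go(target,zdir=(0,0,-1)):
    "tool-axis shift (m) from measured TCP to target (mm)"
    o=get_obs();M=R.from_rotvec(o["orientation"]).as_matrix()
    return M.T@(np.asarray(target)-o["ee_pos"])/1000
E
python3 - <<'E'
from h import *
o=get_obs();print({k:np.round(v,3) for k,v in o.items()})
print(R.from_rotvec(o["orientation"]).as_matrix().round(3))
for n in("scene","top"):
    p=camera_params(n);print(n,np.round(p["extrinsics"],3),p["camera_matrix"],p["k1"])
    im,d=get_image(n);np.savez(f"pics/{n}0.npz",im=im,d=d)
    cv2.imwrite(f"pics/{n}0.png",cv2.resize(im[:,:,::-1],(800,600),interpolation=cv2.INTER_CUBIC))
E
```

```text
pics
{'t': np.float64(0.0), 'qpos': array([-1.147,  0.424,  1.631, -0.   ,  1.089, -0.019]), 'qvel': array([ 0.   , -0.   , -0.001, -0.001,  0.001, -0.   ]), 'joint_torque': array([-0.0000e+00, -5.4462e+01, -2.7366e+01,  6.4000e-02,  2.3000e-02,
       -0.0000e+00]), 'ee_pos': array([ 267.579, -564.185,  221.892]), 'orientation': array([-3.063e+00, -6.900e-01,  1.000e-03]), 'ft_force': array([ 0.32 , -0.462,  0.016]), 'moment': array([-0.035, -0.047,  0.046]), 'grasp_force': np.float64(0.0), 'width': np.float64(87.528)}
[[ 0.904  0.428 -0.001]
 [ 0.428 -0.904  0.001]
 [ 0.    -0.002 -1.   ]]
scene [[-8.77000e-01  3.95000e-01 -2.74000e-01  7.79129e+02]
 [ 4.81000e-01  7.04000e-01 -5.23000e-01  5.36119e+02]
 [-1.30000e-02 -5.90000e-01 -8.07000e-01  9.04428e+02]
 [ 0.00000e+00  0.00000e+00  0.00000e+00  1.00000e+00]] [[407.24492733   0.         275.94246517]
 [  0.         407.24492733 209.55538646]
 [  0.           0.           1.        ]] 0.03604180238463395
top [[ 2.200000e-02 -9.810000e-01  1.930000e-01  2.425800e+02]
 [-1.000000e+00 -2.300000e-02 -5.000000e-03  5.876000e+00]
 [ 9.000000e-03 -1.930000e-01 -9.810000e-01  1.364509e+03]
 [ 0.000000e+00  0.000000e+00  0.000000e+00  1.000000e+00]] [[446.03425812   0.         284.76602157]
 [  0.         446.03425812 214.50622001]
 [  0.           0.           1.        ]] -0.12258113403795018
```

View pics/scene0.png

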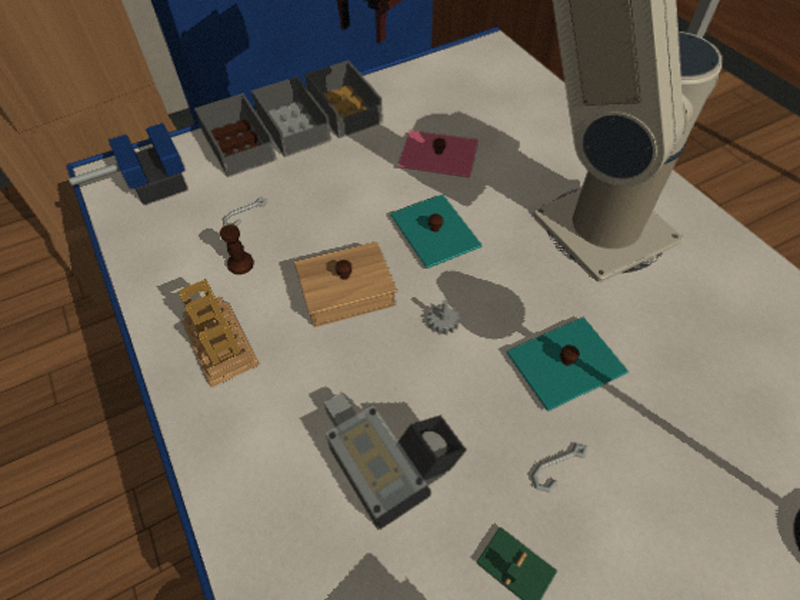

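View pics/top0.png

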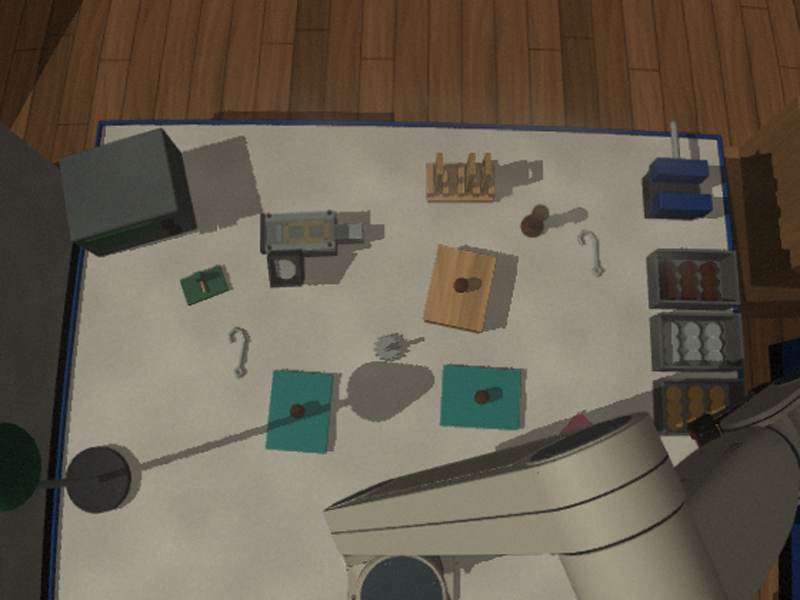

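The scene view (800 px wide) shows the beech lid on the box with its knob at (344,268). It also shows the fixture at (375,465) with its guard at (432,445) and its rail at (340,405). In the top view the knob is at (461,285), the guard at (286,270) and the rail at (350,232).
Things that could be taken for the lid, by scene pixel: turquoise lids at (435,225) and (570,355), the pink lid at (440,150), and the wooden one at (345,280). I choose the wooden one because it is beech and rests on a box.

```bash
python3 - <<'E'
from h import *
S=np.load("pics/scene0.npz");T=np.load("pics/top0.npz")
k=.7
for n,D,pts in(("scene",S["d"],{"knob":(344,268),"tray":(400,330),"roof":(370,465),"rail":(338,402),"guard bottom face":(437,443)}),
 ("top",T["d"],{"knob":(461,285),"tray":(400,200),"tray2":(570,330),"roof":(300,232),"rail":(350,232),"face":(286,270),"lidplate":(450,310)})):
    for a,(u,v) in pts.items(): print(n,a,world(n,D,u*k,v*k).round(1))
a=cv2.resize(S["im"][150:240,195:285],(400,400),interpolation=cv2.INTER_CUBIC)
b=cv2.resize(S["im"][265:375,215:335],(400,400),interpolation=cv2.INTER_CUBIC)
c=cv2.resize(T["im"][160:240,285:365],(400,200+200),interpolation=cv2.INTER_CUBIC)
d=cv2.resize(T["im"][140:210,175:275],(400,280),interpolation=cv2.INTER_CUBIC)
im=np.zeros((600,800,3),np.uint8)
im=np.vstack([np.hstack([a,b]),np.hstack([c,np.vstack([d,np.zeros((120,400,3),np.uint8)])])])
cv2.imwrite("pics/crop1.png",cv2.resize(im[:,:,::-1],(600,600)))
# ortho height/colour map, 1mm->0.8px
C=cloud("top",T["d"]);z=C[...,2]
# roof/plates by height
def box(m,name):
    P=C[m];r=cv2.minAreaRect(P[:,:2].astype(np.float32));print(name,len(P),np.round(r[0],1),np.round(r[1],1),round(r[2],1),"z",np.median(P[:,2]).round(1))
x,y=C[...,0],C[...,1]
L=world("top",T["d"],450*k,310*k);F=world("top",T["d"],300*k,232*k)
box((abs(z-L[2])<4)&(np.hypot(x-L[0],y-L[1])<120),"lid")
box((abs(z-F[2])<4)&(np.hypot(x-F[0],y-F[1])<110),"roof")
E
```

```text
scene knob [ 545.8 -103.1   82.7]
scene tray [496.1  16.8  -0.7]
scene roof [670.7 240.2  63.8]
scene rail [665.  112.7  39.2]
scene guard bottom face [567.4 260.4  67.6]
top knob [ 542.6 -111.6   83.3]
top tray [756.1  19.7   1. ]
top tray2 [ 466.9 -359.3    0.7]
top roof [656.2 231.5  61.2]
top rail [665.4 126.2  39.4]
top face [569.8 255.   68.4]
top lidplate [495.3 -91.6  52.6]
lid 1619 [ 537.4 -109.2] [128.1 150.1] 79.1 z 52.1
roof 995 [626.2 237. ] [156.9 158.2] 4.0 z 62.9
```

View pics/crop1.png

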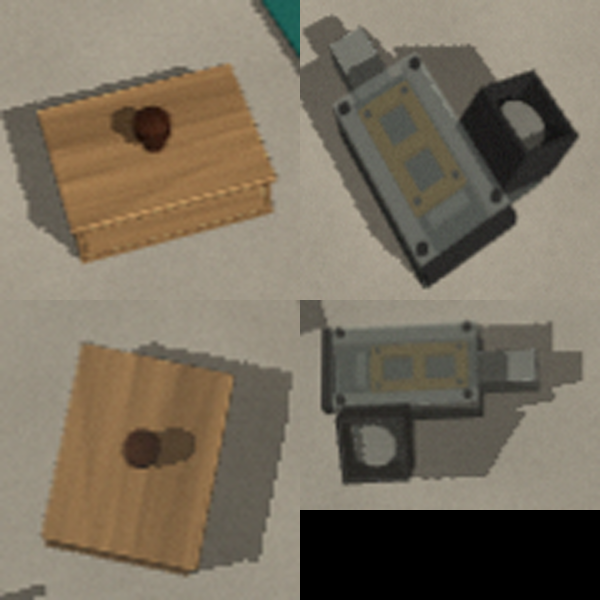

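The crop confirms the choice: the wooden lid overhangs a box, with its knob near (150,130). Fixture, guard mouth, plunger face and rail are all visible. Next I triangulate matched features from the two views.

```bash
python3 - <<'E'
from h import *
T=lambda x,y:("top",175+(x-300)/3-.4,140+(y-300)/3-.4)
S=lambda x,y:("scene",215+(x-300)*.4-.4,265+y*110/300-.4)
TL=lambda x,y:("top",285+x*80/300-.4,160+(y-300)*80/300-.4)
SL=lambda x,y:("scene",195+x*.3-.4,150+y*.3-.4)
sc={}
for n,a,b in(("M+",(467,326),(344,107)),("M-",(469,392),(414,63)),("F-",(341,402),(496,196)),("F+",(339,332),(421,249))):
    P,e=tri(T(*a),S(*b));sc[n]=P;print("screw",n,P.round(1),e.round(1))
c=np.mean(list(sc.values()),0);d=(sc["M+"]+sc["M-"]-sc["F+"]-sc["F-"])/2;print("fix centre",c.round(1),"yaw of -y axis",np.degrees(np.arctan2(d[1],d[0]))+90)
G=[]
for n,a,b in(("+-",(411,405),(465,120)),("++",(337,410),(505,190)),("--",(413,478),(533,70)),("-+",(343,482),(577,135))):
    P,e=tri(T(*a),S(*b));G.append(P);print("guard",n,P.round(1),e.round(1))
print("mouth",np.mean(G,0).round(1))
for n,a,b in(("rail",(535,350),(337,43)),):pass
L=[]
for n,a,b in(("1",(233,374),(38,112)),("2",(82,342),(76,232)),("3",(45,541),(273,180)),("4",(197,573),(230,66))):
    P,e=tri(TL(*a),SL(*b));L.append(P);print("lid",n,P.round(1),e.round(1))
L=np.array(L);print("lid c",L.mean(0).round(1));e=L[[2,3]].mean(0)-L[[0,1]].mean(0);print("long axis",np.degrees(np.arctan2(e[1],e[0])),np.linalg.norm(e))
print("knob",tri(TL(142,449),SL(152,128)))
t=np.load("pics/top0.npz");s=np.load("pics/scene0.npz")
for nm,D in(("top",t["d"]),("scene",s["d"])):
    C=cloud(nm,D);m=(abs(C[...,2]-85)<6)&(np.hypot(C[...,0]-545,C[...,1]+107)<30);print(nm,"knob top",C[m].mean(0).round(1),m.sum())
    m=(C[...,2]>65.5)&(np.hypot(C[...,0]-565,C[...,1]-258)<70);print("above65",C[m].min(0).round(1),C[m].max(0).round(1),m.sum())
a=cv2.resize(t["im"][170:205,180:220],(400,350),interpolation=cv2.INTER_CUBIC)
b=cv2.resize(s["im"][285:340,275:330],(400,400),interpolation=cv2.INTER_CUBIC)
im=np.zeros((400,800,3),np.uint8);im[:350,:400]=a;im[:,400:]=b
cv2.imwrite("pics/guard.png",im[:,:,::-1])
E
```

```text
screw M+ [700.3 170.7  68.6] 0.3
screw M- [629.9 165.7  67.7] 1.6
screw F- [619.  295.3  63.2] 1.0
screw F+ [692.2 301.4  68.1] 1.4
fix centre [660.3 233.3  66.9] yaw of -y axis 4.156799792914782
guard +- [614.7 226.5  61.9] 7.0
guard ++ [610.2 297.   67.6] 3.4
guard -- [539.8 219.4  62.2] 4.5
guard -+ [535.  287.5  65.5] 0.0
mouth [574.9 257.6  64.3]
lid 1 [ 614.  -187.3   53.1] 1.8
lid 2 [636.5 -62.9  53.8] 4.4
lid 3 [475.4 -37.5  43.4] 1.6
lid 4 [ 451.  -158.8   47.2] 0.0
lid c [ 544.2 -111.6   49.3]
long axis 170.5625176708454 164.49988570104523
knob (array([ 545.18983272, -111.56680971,   71.94563321]), np.float64(1.2848468384942568))
top knob top [ 545.1 -110.2   83. ] 75
above65 [535.1 219.4  65.5] [633.4 297.9 101.3] 404
scene knob top [ 546.  -109.7   83.2] 82
above65 [535.8 219.5  65.5] [634.  303.8 103.1] 1007
```

View pics/guard.png

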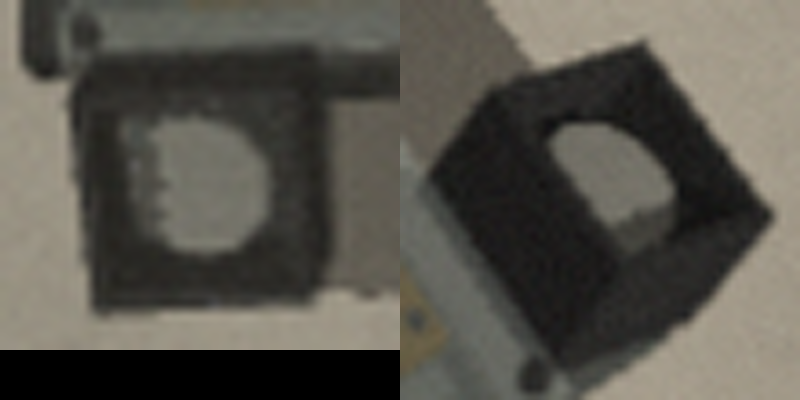

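The left half of the crop (top view) shows the guard mouth from about (85,80) to (320,305) with the round aluminium face at (205,185). The right half (scene view) shows the rim corners at (495,90), (645,45) and (770,215). My earlier corner matches for the guard were wrong because the rim's high edge is near z≈102. I'll fit the guard in its own axes from the depth instead.

```bash
cat >> h.py <<'E'
def gframe(psi):
    c,s=np.cos(psi),np.sin(psi);f=np.array([-c,-s,0]);th=np.radians(32)
    n=np.sin(th)*f+np.cos(th)*np.array([0,0,1.]);y=np.array([-s,c,0]);return np.stack([np.cross(y,n),y,n])  # rows: x(down-front?),y,n
E
python3 - <<'E'
from h import *
psi=None
pts=[]
for nm in("top","scene"):
    D=np.load(f"pics/{nm}0.npz")["d"];C=cloud(nm,D).reshape(-1,3);C=C[np.isfinite(C[:,0])]
    # roof yaw
    m=(C[:,2]>61.5)&(C[:,2]<67)&(C[:,0]>618)&(C[:,0]<720)&(C[:,1]>150)&(C[:,1]<320)
    r=cv2.minAreaRect(C[m][:,:2].astype(np.float32));print(nm,"roof",np.round(r[0],1),np.round(r[1],1),round(r[2],2))
    # rail
    m=(abs(C[:,2]-40)<5)&(C[:,0]>630)&(C[:,0]<700)&(C[:,1]>90)&(C[:,1]<150)
    r=cv2.minAreaRect(C[m][:,:2].astype(np.float32));print(nm,"rail",np.round(r[0],1),np.round(r[1],1),round(r[2],2),C[m][:,2].mean().round(1),C[m].min(0).round(0),C[m].max(0).round(0))
    m=(abs(C[:,2]-51)<6)&(np.hypot(C[:,0]-545,C[:,1]+110)<118)
    r=cv2.minAreaRect(C[m][:,:2].astype(np.float32));print(nm,"lid",np.round(r[0],1),np.round(r[1],1),round(r[2],2))
    B=gframe(np.radians(4.2));P=C[(C[:,2]>58)&(np.hypot(C[:,0]-570,C[:,1]-258)<62)];Q=P@B.T
    h,e=np.histogram(Q[:,2],bins=np.arange(-280,-170,2));i=h>0
    print([(int(a),int(b)) for a,b in zip(e[:-1][i],h[i])])
    top=np.percentile(Q[:,2],99)
    T=Q[Q[:,2]>top-4];lo,hi=T[:,:2].min(0),T[:,:2].max(0);c=np.r_[(lo+hi)/2,np.median(T[:,2])]
    print("top",top,"size",(hi-lo).round(1),"centre",(c@B).round(1),len(T))
    I=Q[(np.hypot(*(Q[:,:2]-c[:2]).T)<20)];print("inside depth pct",np.percentile(I[:,2]-c[2],[5,25,50,75,95]).round(1),len(I))
# free space near: list heights grid of top view
D=np.load("pics/top0.npz")["d"];C=cloud("top",D)
g=np.zeros((14,24))
for X,Y,Z in C.reshape(-1,3):
    if 300<=X<860 and -600<=Y<360: i,j=int((X-300)//40),int((Y+600)//40);g[i,j]=max(g[i,j],Z)
print("cols y from -600 step40; rows x from 300")
for i in range(14):print(300+40*i,*[f"{int(v):3d}" for v in g[i]])
E
```

```text
top roof [661.3 239.5] [ 87.4 157.8] 2.8
top rail [668.6 124.8] [36.  47.4] 4.22 39.9 [649. 101.  35.] [687. 149.  45.]
top lid [ 545.9 -110.9] [128.1 167.4] 79.11
[(-280, 3), (-278, 7), (-276, 8), (-274, 9), (-272, 7), (-270, 4), (-268, 4), (-266, 11), (-264, 6), (-262, 9), (-260, 25), (-258, 40), (-256, 55), (-254, 46), (-252, 24), (-250, 15), (-248, 12), (-246, 22), (-244, 28), (-242, 64), (-240, 49), (-238, 23), (-236, 2), (-234, 1)]
top -236.2088181029877 size [68.2 69. ] centre [564.5 255.5  81.8] 84
inside depth pct [-19.5 -17.4 -15.9 -14.  -11.1] 127
scene roof [660.6 237.9] [ 86.6 163.7] 3.43
scene rail [668.3 123.9] [34.5 48.7] 4.79 40.8 [650.  99.  35.] [686. 149.  44.]
scene lid [ 545.5 -111.4] [131.2 165.8] 79.16
[(-280, 30), (-278, 30), (-276, 22), (-274, 39), (-272, 16), (-270, 25), (-268, 24), (-266, 28), (-264, 27), (-262, 28), (-260, 31), (-258, 31), (-256, 67), (-254, 147), (-252, 81), (-250, 38), (-248, 60), (-246, 47), (-244, 64), (-242, 72), (-240, 172), (-238, 42), (-236, 3)]
top -237.032328552689 size [71.1 70. ] centre [564.4 256.8  81.7] 261
inside depth pct
[... 777 characters left out ...]

580  23  54   8   7  13   7   6   8   7   6  58  59  59  57   7   8   7   8   6  52  98 101  97   7
620  76  74   8   6  11   8   8   8   6   8  47  54  60  57   7   6   7  43  66  73  70  71  71   7
660   8   6   7   9  13  14   8 103 109   6   8   7   6   7   8   7   7  46  46  73  70  74  70  61
700 105 104   7   6   6   9   7 106 103  10   5   7   4   7   7   7   6   8   6  73  70  67   8   8
740 106 106   6   5   8   6   8   6  10   6 120 121  48 125  43   6   8   6   8   6   6   6   5   4
780 107 105   7   7   8   8   8   7   7   7 122 123  46 122  44  10   7   7   6   7   6   9   6   8
820 105 106   7   8   6   7   7   6   9   6 123 119  45  93  45   4   6   7   9   9  12   7   6   8
```

Measurements agree with the text:

| Item | Measured | Check |
|---|---|---|
| Lid | centre (545.5,-111), plate top z 52 | expected 52 |
| Knob | (545.3,-110.8), z 72 triangulated | expected 73 |
| Fixture yaw | about 4° | – |
| Rail | z 40, x centre 668.5 | expected z 40 |
| Guard mouth | (564.5,256,82) | – |
| Plunger face | about 15 mm inside the mouth | expected 10–22 |

The tray is clear around (510,-305). First I move to above the knob.

```bash
python3 -m creep '{"delta_pos":[[0.032,-0.021,0.005],[0.032,-0.021,0.005],[0.032,-0.021,0.005],[0.032,-0.021,0.005],[0.032,-0.021,0.005],[0.032,-0.021,0.005],[0.032,-0.021,0.005],[0.032,-0.021,0.005],[0.032,-0.021,0.005],[0.032,-0.021,0.005],[0.032,-0.021,0.005],[0.032,-0.021,0.005],[0.032,-0.021,0.005],[0.028,-0.018,0.005],[0,0,0],[0,0,0]],"twist":[[0,0,0],[0,0,0],[0,0,0],[0,0,0],[0,0,0],[0,0,0],[0,0,0],[0,0,0],[0,0,0],[0,0,0],[0,0,0],[0,0,0],[0,0,0],[0,0,0],[0,0,0],[0,0,0]]}' 0.6
python3 -c "
from h import *
print(go([545.3,-110.8,56]).round(4),get_obs()['qpos'].round(2))"
```

```text
t: 1.43
ee_pos: [544.5, -109.9, 152.0]
orientation: [-3.063, -0.695, 0.002]
ft_force: [-0.4, -0.1, 0.3]
width: 52.4
grasp_force: 0.0
[0.0004 0.0012 0.096 ] [-0.22  0.42  1.84 -0.    0.89  0.9 ]
```

```bash
python3 -m creep '{"delta_pos":[[0,0.001,0.02],[0,0,0.02],[0,0,0.02],[0,0,0.015],[0,0,0.01],[0,0,0.006],[0,0,0.004],[0,0,0]],"twist":[[0,0,0],[0,0,0],[0,0,0],[0,0,0],[0,0,0],[0,0,0],[0,0,0],[0,0,0]]}' 0.6
python3 -m creep '{"delta_pos":[[0,0,0],[0,0,0],[0,0,0],[0,0,0],[0,0,0],[0,0,0],[0,0,0],[0,0,0]],"twist":[[0,0,0],[0,0,0],[0,0,0],[0,0,0],[0,0,0],[0,0,0],[0,0,0],[0,0,0]]}' 0
```

```text
t: 2.1
ee_pos: [544.4, -112.9, 57.4]
orientation: [-3.065, -0.689, 0.001]
ft_force: [-0.2, 0.2, 0.4]
width: 52.6
grasp_force: 0.0
t: 2.77
ee_pos: [545.2, -112.5, 58.3]
orientation: [3.064, 0.69, 0.001]
ft_force: [-0.2, 0.5, 6.1]
width: 29.3
grasp_force: 30.0
```

```bash
python3 -m creep '{"delta_pos":[[0,0,-0.004],[0,0,-0.008],[0,0,-0.012],[0,0,-0.016],[0,0,-0.02],[0,0,-0.02],[0,0,0],[0,0,0]],"twist":[[0,0,0],[0,0,0],[0,0,0],[0,0,0],[0,0,0],[0,0,0],[0,0,0],[0,0,0]]}'
python3 -c "
from h import *
print(go([510,-305,138]).round(4),get_obs()['qpos'].round(2))"
```

```text
t: 3.43
ee_pos: [545.6, -112.6, 139.2]
orientation: [3.064, 0.69, 0.004]
ft_force: [-0.0, -0.2, -2.1]
width: 29.4
grasp_force: 30.0
[-0.1146  0.1586  0.0012] [-0.22  0.44  1.84  0.    0.86  0.9 ]
```

```bash
python3 -m creep '{"delta_pos":[[-0.005,0.007,0],[-0.009,0.012,0],[-0.012,0.017,0],[-0.014,0.02,0],[-0.015,0.02,0],[-0.015,0.02,0],[-0.014,0.02,0],[-0.012,0.017,0],[-0.009,0.012,0],[-0.006,0.009,0],[-0.0036,0.0046,0],[0,0,0],[0,0,0],[0,0,0]],"twist":[[0,0,0],[0,0,0],[0,0,0],[0,0,0],[0,0,0],[0,0,0],[0,0,0],[0,0,0],[0,0,0],[0,0,0],[0,0,0],[0,0,0],[0,0,0],[0,0,0]]}'
python3 - <<'E'
from h import *
print(go([510,-305,20]).round(4))
for n in("scene","top"):
    im,d=get_image(n);np.savez(f"pics/{n}1.npz",im=im,d=d)
a,b=[cv2.resize(np.load(f"pics/{n}1.npz")["im"][90:300,150:430],(400,300)) for n in("scene","top")]
cv2.imwrite("pics/held.png",np.hstack([a,b])[:,:,::-1])
E
```

```text
t: 4.6
ee_pos: [509.2, -303.9, 137.5]
orientation: [-3.064, -0.691, 0.0]
ft_force: [1.3, 0.1, -1.3]
width: 29.5
grasp_force: 30.0
[0.0003 0.0014 0.1175]
```

View pics/held.png

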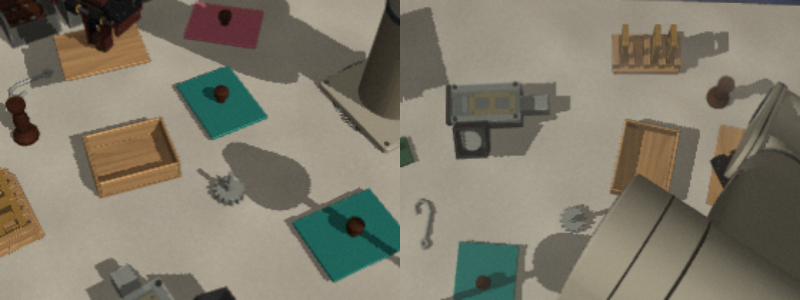

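The lid is held level, at (100,50) in the left half, and the empty box is open at (130,155) and (645,157). Before lowering I check the clearance to the hook and the turquoise lid, and measure the box.

```bash
python3 - <<'E'
from h import *
C=cloud("top",np.load("pics/top0.npz")["d"]);im=np.load("pics/top0.npz")["im"].astype(int)
for n,(u,v) in {"hook top":(583,233),"hook right":(598,240),"hook low":(600,276),"turq TR":(521,368),"turq BR":(520,430),"pink":(580,422)}.items():print(n,world("top",None,u*.7,v*.7,1365).round(0) if 0 else C[int(v*.7),int(u*.7)].round(0))
for nm in("scene","top"):
    C=cloud(nm,np.load(f"pics/{nm}1.npz")["d"]);x,y,z=C[...,0],C[...,1],C[...,2]
    m=(np.hypot(x-545,y+111)<45)&(z<30);print(nm,"box floor z",np.median(z[m]).round(1))
    near=(np.hypot(x-545,y+111)<115)&(z>37)&(z<52)
    if nm=="scene":
        r=cv2.minAreaRect(C[near][:,:2].astype(np.float32));print("rim",r,np.median(z[near]))
E
```

```text
hook top [ 688. -394.    9.]
hook right [ 673. -427.    5.]
hook low [ 592. -432.   -1.]
turq TR [ 384. -249.   -3.]
turq BR [ 250. -248.   -2.]
pink [ 269. -373.   16.]
scene box floor z 6.7
rim ((545.6505737304688, -112.03496551513672), (126.78460693359375, 160.05911254882812), 79.39240264892578) 44.411520927675156
top box floor z 6.0
```

Clearances are good: hook 45 mm, turquoise lid 30 mm. The lid should touch the tray at TCP z≈21.

```bash
python3 -m creep '{"delta_pos":[[0,0,0.01],[0,0,0.02],[0,0,0.025],[0,0,0.025],[0,0,0.015],[0,0,0.01],[0,0,0.005],[0,0,0.002],[0,0,0],[0,0,0]],"twist":[[0,0,0],[0,0,0],[0,0,0],[0,0,0],[0,0,0],[0,0,0],[0,0,0],[0,0,0],[0,0,0],[0,0,0]]}'
python3 -m creep '{"delta_pos":[[0,0,0.001],[0,0,0.001],[0,0,0.001],[0,0,0]],"twist":[[0,0,0],[0,0,0],[0,0,0],[0,0,0]]}'
```

```text
t: 5.53
ee_pos: [509.7, -305.1, 26.5]
orientation: [3.064, 0.69, 0.002]
ft_force: [0.1, 0.2, -1.8]
width: 29.0
grasp_force: 30.0
t: 5.87
ee_pos: [509.2, -304.9, 22.9]
orientation: [3.065, 0.69, 0.0]
ft_force: [0.3, 0.7, -0.7]
width: 29.4
grasp_force: 30.0
```

```bash
python3 -m creep '{"delta_pos":[[0,0,0.0008],[0,0,0.0008],[0,0,0]],"twist":[[0,0,0],[0,0,0],[0,0,0]]}'

```

```text
t: 6.12
ee_pos: [509.2, -304.9, 21.3]
orientation: [3.065, 0.69, 0.0]
ft_force: [-0.0, 0.6, 2.0]
width: 29.3
grasp_force: 30.0
```

```bash
python3 -m creep '{"delta_pos":[[0,0,0],[0,0,0],[0,0,0],[0,0,0],[0,0,0],[0,0,-0.01],[0,0,-0.02],[0,0,-0.03],[0,0,-0.035],[0,0,-0.035],[0,0,-0.03],[0,0,0],[0,0,0]],"twist":[[0,0,0],[0,0,0],[0,0,0],[0,0,0],[0,0,0],[0,0,0],[0,0,0],[0,0,0],[0,0,0],[0,0,0],[0,0,0],[0,0,0],[0,0,0]]}' 0.6
python3 - <<'E'
from h import *
o=get_obs();M=R.from_rotvec(o["orientation"])
B=gframe(np.radians(4.0));n=B[2];yf=B[1]
z=-n;y=-yf;x=np.cross(y,z);T=R.from_matrix(np.stack([x,y,z],1))
rel=(M.inv()*T).as_rotvec(degrees=True)
print("rel rotvec deg",rel.round(2),np.linalg.norm(rel).round(1))
a=np.array([564.5,256,82])+60*n;print(a,go(a).round(4))
# after twist about tool z only, then tool x-axis
e=(M.inv()*T).as_euler("ZYX",degrees=True);print("ZYX",e.round(2))
E
```

```text
t: 7.2
ee_pos: [510.2, -305.5, 183.7]
orientation: [3.062, 0.689, 0.005]
ft_force: [0.1, -0.1, -0.8]
width: 52.6
grasp_force: 0.0
rel rotvec deg [-5.77 31.43 20.86] 38.2
[532.78229555 253.78208205 132.88288577] [ 0.2599 -0.4959  0.0495]
ZYX [21.47 31.78  0.19]
```

```bash
python3 -m creep '{"delta_pos":[[0.013,-0.025,0.002],[0.019,-0.036,0.002],[0.019,-0.036,0.002],[0.019,-0.036,0.002],[0.019,-0.036,0.002],[0.019,-0.036,0.002],[0.019,-0.036,0.002],[0.019,-0.036,0.002],[0.019,-0.036,0.002],[0.019,-0.036,0.002],[0.019,-0.036,0.002],[0.019,-0.036,0.002],[0.019,-0.036,0.002],[0.019,-0.036,0.002],[0,-0.003,0.002],[0,0,0]],"twist":[[0,0,0],[0,0,0],[0,0,0],[0,0,0],[0,0,0],[0,0,0],[0,0,0],[0,0,0],[0,0,0],[0,0,0],[0,0,0],[0,0,0],[0,0,0],[0,0,0],[0,0,0],[0,0,0]]}' 0
python3 -m creep '{"delta_pos":[[0,0,0],[0,0,0],[0,0,0],[0,0,0],[0,0,0],[0,0,0],[0,0,0],[0,0,0],[0,0,0],[0,0,0],[0,0,0]],"twist":[[0,0,7.1],[0,0,7.1],[0,0,7.1],[0,0,0.2],[0,6.4,0],[0,6.4,0],[0,6.4,0],[0,6.4,0],[0,6.2,0],[0,0,0],[0,0,0]]}' 0
cat > chk.py <<'E'
from h import *
o=get_obs();M=R.from_rotvec(o["orientation"])
B=gframe(np.radians(4.0));n=B[2];yf=B[1]
T=R.from_matrix(np.stack([np.cross(-yf,-n),-yf,-n],1))
print("rot err",(M.inv()*T).as_rotvec(degrees=True).round(2))
r=B@(o["ee_pos"]-[564.5,256,82]);print("TCP in guard (x,y,n):",r.round(1),"force along n:",(B@o["ft_force"]).round(1),"w",o["width"].round(1))
print("to 60 above",go(np.array([564.5,256,82])+60*n).round(4),"q",o["qpos"].round(2))
E
python3 chk.py
```

```text
t: 8.53
ee_pos: [529.9, 256.2, 149.1]
orientation: [3.063, 0.696, -0.005]
ft_force: [0.1, -0.2, -0.7]
width: 0.6
grasp_force: 0.0
t: 9.45
ee_pos: [539.8, 245.0, 161.9]
orientation: [-3.02, -0.113, -0.761]
ft_force: [-0.0, -0.0, 0.5]
width: 0.7
grasp_force: 0.0
rot err [-0.5   3.71  0.14]Traceback (most recent call last):
  File "chk.py", line 6, in <module>
    r=B@(o["ee_pos"]-[564.5,256,82]);print("TCP in guard (x,y,n):",r.round(1),"force along n:",(B@o["ft_force"]).round(1),"w",o["width"].round(1))
                                                                                                                              ^^^^^^^^^^^^^^^^
AttributeError: 'float' object has no attribute 'round'
```

```bash
sed -i 's/,"w",o\["width"\].round(1)//' chk.py; python3 -m creep '{"delta_pos":[[0,0,0],[0,0,0]],"twist":[[-0.5,3.7,0],[0,0,0]]}' 0;python3 chk.py
```

```text
t: 9.62
ee_pos: [550.2, 238.7, 175.9]
orientation: [-2.994, -0.125, -0.815]
ft_force: [-0.0, 0.8, 1.0]
width: 0.5
grasp_force: 0.0
rot err [-1.2   1.51  0.45]
TCP in guard (x,y,n): [ 36.6 -16.3  87.9] force along n: [0.6 0.8 0.8]
to 60 above [-0.0358 -0.0159  0.0292] q [ 0.49  0.31  2.07 -0.64  0.32  2.54]
```

q6 reached its limit (2.54), so I turn the tool half round, which gives the same press with q6 near -0.6.

```bash
sed -i 's/np.cross(-yf,-n),-yf,-n/np.cross(yf,-n),yf,-n/' chk.py
python3 -m creep '{"delta_pos":[[0,0,0],[0,0,0],[0,0,0],[0,0,0],[0,0,0],[0,0,0],[0,0,0],[0,0,0],[0,0,0],[0,0,0],[0,0,0],[0,0,0],[0,0,0],[0,0,0],[0,0,0],[0,0,0],[0,0,0],[0,0,0],[0,0,0],[0,0,0]],"twist":[[0,0,-7.1],[0,0,-7.1],[0,0,-7.1],[0,0,-7.1],[0,0,-7.1],[0,0,-7.1],[0,0,-7.1],[0,0,-7.1],[0,0,-7.1],[0,0,-7.1],[0,0,-7.1],[0,0,-7.1],[0,0,-7.1],[0,0,-7.1],[0,0,-7.1],[0,0,-7.1],[0,0,-7.1],[0,0,-7.1],[0,0,-7.1],[0,0,-7.1]]}' 0
python3 -m creep '{"delta_pos":[[0,0,0],[0,0,0],[0,0,0],[0,0,0],[0,0,0],[0,0,0]],"twist":[[0,0,-7.1],[0,0,-7.1],[0,0,-7.1],[0,0,-7.1],[0,0,-7.1],[0,0,0]]}' 0
python3 chk.py
```

```text
t: 11.28
ee_pos: [549.3, 239.4, 174.5]
orientation: [0.746, 2.532, 0.276]
ft_force: [-0.6, 0.5, -0.0]
width: 0.7
grasp_force: 0.0
t: 11.78
ee_pos: [549.2, 239.4, 174.5]
orientation: [-0.06, 2.613, 0.062]
ft_force: [-0.8, -0.3, 0.4]
width: 0.8
grasp_force: 0.0
rot err [ 1.14 -1.69 -1.72]
TCP in guard (x,y,n): [ 35.1 -15.5  87.2] force along n: [-0.5 -0.3  0.8]
to 60 above [0.0348 0.0139 0.0285] q [ 0.49  0.32  2.07 -0.64  0.32 -0.56]
```

```bash
python3 -m creep '{"delta_pos":[[0.006,0.0025,0.005],[0.006,0.0025,0.005],[0.006,0.0025,0.005],[0.006,0.0025,0.005],[0.006,0.0025,0.005],[0.005,0.0015,0.0035],[0,0,0],[0,0,0]],"twist":[[0.2,-0.3,-0.3],[0.2,-0.3,-0.3],[0.2,-0.3,-0.3],[0.2,-0.3,-0.3],[0.2,-0.3,-0.3],[0.1,-0.2,-0.2],[0,0,0],[0,0,0]]}' 0
python3 chk.py
```

```text
t: 12.45
ee_pos: [532.8, 253.3, 132.2]
orientation: [-0.084, 2.581, 0.029]
ft_force: [0.1, 0.5, -0.2]
width: 0.3
grasp_force: 0.0
rot err [ 0.04  0.04 -0.29]
TCP in guard (x,y,n): [-0.4 -0.5 59.5] force along n: [-0.   0.5 -0.2]
to 60 above [-0.0004  0.0005 -0.0005] q [ 0.55  0.4   2.11 -1.11  0.28 -0.05]
```

```bash
python3 -m creep '{"delta_pos":[[0,0,0.008],[0,0,0.01],[0,0,0.01],[0,0,0.01],[0,0,0.01],[0,0,0.008],[0,0,0.005],[0,0,0.003],[0,0,0],[0,0,0]],"twist":[[0,0,0],[0,0,0],[0,0,0],[0,0,0],[0,0,0],[0,0,0],[0,0,0],[0,0,0],[0,0,0],[0,0,0]]}' 0
python3 chk.py
```

```text
t: 13.28
ee_pos: [568.8, 257.8, 84.2]
orientation: [-0.088, 2.592, 0.025]
ft_force: [-0.7, -0.3, -0.1]
width: 0.7
grasp_force: 0.0
rot err [-0.05 -0.59 -0.1 ]
TCP in guard (x,y,n): [ 4.9  1.5 -0.4] force along n: [-0.7 -0.3  0.3]
to 60 above [ 0.0056 -0.0015 -0.0604] q [ 0.52  0.53  2.05 -1.31  0.24  0.12]
```

q4 has reached its range limit (-1.31), because the forearm is nearly in line with the press axis. I fit a rough kinematic model to the poses recorded so far to see which wrist branch or small tilt can reach full depth.

```bash
cat > kin.py <<'E'
from h import *
from scipy.optimize import least_squares
Rz=lambda a:R.from_euler("z",a);Ry=lambda a:R.from_euler("y",a)
def fk(q,p):
    h,a1,L2,L3,e,L6,y0=p
    A=Rz(q[0]+y0);B=A*Ry(q[1]);C=B*Ry(q[2])
    w=A.apply([a1,0,h])+B.apply([0,0,L2])+C.apply([e,0,L3])
    T=C*Rz(q[3])*Ry(q[4]);return w+T.apply([0,0,L6]),T
S=[([-1.147,.424,1.631,0,1.089,-.019],[267.6,-564.2,221.9]),([-.22,.42,1.84,0,.89,.9],[544.5,-109.9,152]),([-.22,.44,1.84,0,.86,.9],[545.6,-112.6,139.2]),
([.49,.31,2.07,-.64,.32,2.54],[550.2,238.7,175.9]),([.55,.4,2.11,-1.11,.28,-.05],[532.8,253.3,132.2]),([.52,.53,2.05,-1.31,.24,.12],[568.8,257.8,84.2])]
f=lambda p:np.r_[np.concatenate([fk(q,p)[0]-x for q,x in S]),(p-p0)[:6]*.01]
p0=np.array([300.,0,500,500,0,250,.02])
s=least_squares(f,p0);p=s.x
if __name__=="__main__":
    print("params",p.round(3),"resid",np.abs(s.fun[:-6]).max().round(1))
    for q,x in S[3:]:
        print("tool z model",fk(q,p)[1].apply([0,0,1]).round(3))
    B=gframe(np.radians(4.0));n=B[2];print("target z",-n)
    for psi in(4.,):
     n=gframe(np.radians(psi))[2]
     for d in(60,20,0,-15,-28,-40):
        X=np.array([564.5,256,82])+d*n
        for name,q4g in(("A",-1.3),("B",4.3)):
            g=lambda q:np.r_[(fk(q,p)[0]-X),300*(fk(q,p)[1].apply([0,0,1])+n)]
            r=least_squares(g,[.5,.5,2.05,q4g,.25]);print(d,name,r.x.round(2),r.cost.round(2))
E
python3 kin.py
```

```text
params [3.15307e+02 1.17620e+01 5.46976e+02 4.78822e+02 7.60250e+01 3.01392e+02
 1.80000e-02] resid 2.4
tool z model [ 0.504  0.066 -0.861]
tool z model [ 0.528  0.043 -0.848]
tool z model [ 0.517  0.041 -0.855]
target z [ 0.52862841  0.0369653  -0.8480481 ]
60 A [ 0.56  0.4   2.11 -1.11  0.29] 0.0
60 B [0.56 0.4  2.11 5.17 0.29] 0.0
20 A [ 0.54  0.49  2.08 -1.31  0.26] 0.0
20 B [0.54 0.49 2.08 4.97 0.26] 0.0
0 A [ 0.53  0.53  2.06 -1.42  0.25] 0.0
0 B [0.53 0.53 2.06 4.86 0.25] 0.0
-15 A [ 0.52  0.57  2.05 -1.5   0.24] 0.0
-15 B [0.52 0.57 2.05 4.79 0.24] 0.0
-28 A [ 0.51  0.59  2.03 -1.56  0.24] 0.0
-28 B [0.51 0.59 2.03 4.72 0.24] 0.0
-40 A [ 0.51  0.62  2.02 -1.62  0.23] 0.0
-40 B [0.51 0.62 2.02 4.66 0.23] 0.0
```

The exact axis needs q4 of -1.42 to -1.62, inside the forbidden gap. The best reachable direction should be only about 4° off, so I compute it and keep the TCP moving straight along the true axis.

```bash
cat > plan.py <<'E'
from kin import *
n=gframe(np.radians(4.0))[2];c=np.array([564.5,256,82])
def best(d,lim=-1.27):
    X=c+d*n;g=lambda q:np.r_[(fk(q,p)[0]-X)*10,300*(fk(q,p)[1].apply([0,0,1])+n)]
    r=least_squares(g,[.5,.5,2.05,-1.1,.25],bounds=([-3,-.9,.09,lim,.13],[3,2.1,2.5,4,2.6]));z=fk(r.x,p)[1].apply([0,0,1])
    return r.x,z,np.degrees(np.arccos(-z@n))
for d in(10,-15,-40):
    q,z,e=best(d);print(d,q.round(2),z.round(4),"tilt",e.round(2))
o=get_obs();M=R.from_rotvec(o["orientation"]);zt=M.inv().apply(z)   # z for -40
v=np.cross([0,0,1],zt);v=v/np.linalg.norm(v)*np.degrees(np.arcsin(np.linalg.norm(v)));print("twist deg",v.round(2))
M2=M*R.from_rotvec(v,degrees=True)
print("unit step along axis in new tool axes (per 10mm)",(M2.inv().apply(-n)*10).round(2))
print("to mouth+10 from here (cur tool axes)",go(c+10*n).round(4))
E
python3 plan.py
```

```text
10 [ 0.53  0.51  2.06 -1.27  0.25] [ 0.5165  0.0333 -0.8557] tilt 0.85
-15 [ 0.51  0.56  2.03 -1.27  0.24] [ 0.5011  0.0289 -0.8649] tilt 1.9
-40 [ 0.5   0.61  1.99 -1.27  0.23] [ 0.4874  0.0252 -0.8728] tilt 2.84
twist deg [ 0.47  2.21 -0.  ]
unit step along axis in new tool axes (per 10mm) [-0.49  0.09  9.99]
to mouth+10 from here (cur tool axes) [ 0.005  -0.0015 -0.0104]
```

Only 2.8° off at full depth. I back out slightly and set this orientation.

```bash
python3 -m creep '{"delta_pos":[[0.001,-0.0005,-0.004],[0.002,-0.0005,-0.004],[0.002,-0.0005,-0.002],[0,0,0],[0,0,0]],"twist":[[0.15,0.7,0],[0.15,0.7,0],[0.15,0.8,0],[0,0,0],[0,0,0]]}' 0
python3 chk.py; python3 plan.py|tail -3
```

```text
t: 13.7
ee_pos: [559.5, 255.8, 90.7]
orientation: [-0.086, 2.629, 0.014]
ft_force: [-0.4, -0.1, -1.5]
width: 0.3
grasp_force: 0.0
rot err [-0.47 -2.73 -0.11]
TCP in guard (x,y,n): [ 0.4  0.2 10. ] force along n: [-1.1 -0.1 -1. ]
to 60 above [ 0.0028 -0.0006 -0.0499] q [ 0.52  0.5   2.05 -1.05  0.26 -0.13]
twist deg [ 0.04  0.06 -0.  ]
unit step along axis in new tool axes (per 10mm) [-0.49  0.09  9.99]
to mouth+10 from here (cur tool axes) [ 0.0004 -0.0002  0.    ]
```

```bash
python3 -m creep '{"delta_pos":[[0,0,0.006],[-0.0003,0,0.006],[-0.0003,0,0.005],[-0.0002,0,0.003],[0,0,0]],"twist":[[0,0,0],[0,0,0],[0,0,0],[0,0,0],[0,0,0]]}' 0
python3 chk.py
python3 -m creep '{"delta_pos":[[-0.0001,0,0.002],[-0.0001,0,0.002],[0,0,0]],"twist":[[0,0,0],[0,0,0],[0,0,0]]}' 0
python3 chk.py
python3 -m creep '{"delta_pos":[[-0.0001,0,0.002],[-0.0001,0,0.002],[0,0,0]],"twist":[[0,0,0],[0,0,0],[0,0,0]]}' 0
python3 chk.py
```

```text
t: 14.12
ee_pos: [569.9, 256.1, 72.5]
orientation: [-0.087, 2.631, 0.013]
ft_force: [-1.1, 0.2, 0.4]
width: 0.7
grasp_force: 0.0
rot err [-0.51 -2.82 -0.08]
TCP in guard (x,y,n): [ -0.5  -0.3 -10.9] force along n: [-0.7  0.2  1. ]
to 60 above [ 0.003  -0.0004 -0.0709] q [ 0.51  0.55  2.03 -1.14  0.24 -0.05]
t: 14.37
ee_pos: [572.1, 256.3, 69.5]
orientation: [-0.087, 2.63, 0.013]
ft_force: [-0.1, 0.1, 0.4]
width: 0.5
grasp_force: 0.0
rot err [-0.5  -2.8  -0.09]
TCP in guard (x,y,n): [ -0.2  -0.2 -14.6] force along n: [0.1 0.2 0.4]
to 60 above [ 0.0035 -0.0004 -0.0745] q [ 0.51  0.55  2.03 -1.16  0.24 -0.03]
t: 14.62
ee_pos: [574.2, 256.5, 66.4]
orientation: [-0.087, 2.63, 0.013]
ft_force: [-3.1, -1.0, 3.1]
width: 0.5
grasp_force: 1.8
rot err [-0.49 -2.78 -0.09]
TCP in guard (x,y,n): [ -0.1  -0.2 -18.4] force along n: [-1.  -0.8  4.3]
to 60 above [ 0.0037 -0.0005 -0.0783] q [ 0.51  0.56  2.02 -1.17  0.23 -0.02]
```

Contact is at about -16 to -18 mm (4.3 N). I press slowly and watch the force.

```bash
python3 -m creep '{"delta_pos":[[-0.0001,0,0.002],[-0.0001,0,0.002],[-0.0001,0,0.002],[-0.0001,0,0.002],[-0.0001,0,0.002],[0,0,0]],"twist":[[0,0,0],[0,0,0],[0,0,0],[0,0,0],[0,0,0],[0,0,0]]}' 0
python3 chk.py
python3 -m creep '{"delta_pos":[[-0.0001,0,0.002],[-0.0001,0,0.002],[-0.0001,0,0.002],[-0.0001,0,0.002],[0,0,0]],"twist":[[0,0,0],[0,0,0],[0,0,0],[0,0,0],[0,0,0]]}' 0
python3 chk.py
```

```text
t: 15.12
ee_pos: [579.4, 256.9, 58.0]
orientation: [-0.087, 2.63, 0.014]
ft_force: [-3.7, -0.6, 4.8]
width: 0.3
grasp_force: 3.2
rot err [-0.48 -2.77 -0.08]
TCP in guard (x,y,n): [ -0.1  -0.2 -28.2] force along n: [-0.6 -0.3  6. ]
to 60 above [ 0.0042 -0.0006 -0.0881] q [ 0.5   0.58  2.01 -1.22  0.23  0.03]
t: 15.53
ee_pos: [583.6, 257.2, 51.4]
orientation: [-0.087, 2.63, 0.014]
ft_force: [-4.5, -1.3, 6.3]
width: 0.7
grasp_force: 4.0
rot err [-0.47 -2.77 -0.08]
TCP in guard (x,y,n): [ -0.   -0.2 -36.1] force along n: [-0.6 -1.   7.8]
to 60 above [ 0.0046 -0.0006 -0.096 ] q [ 0.5   0.6   2.01 -1.26  0.22  0.06]
```

```bash
python3 -m creep '{"delta_pos":[[0,0,0.001],[0,0,0.001],[0,0,0.001],[0,0,0]],"twist":[[0,0,0],[0,0,0],[0,0,0],[0,0,0]]}' 0
python3 chk.py
```

```text
t: 15.87
ee_pos: [585.0, 257.2, 49.0]
orientation: [-0.087, 2.63, 0.014]
ft_force: [-5.7, -1.2, 9.2]
width: 0.3
grasp_force: 5.3
rot err [-0.46 -2.75 -0.08]
TCP in guard (x,y,n): [ -0.   -0.2 -38.9] force along n: [-0.  -0.8 10.9]
to 60 above [ 0.0047 -0.0006 -0.0988] q [ 0.5   0.6   2.   -1.27  0.22  0.07]
```

```bash
python3 -m creep '{"delta_pos":[[0,0,0.001],[0,0,0]],"twist":[[0,0,0],[0,0,0]]}' 0
python3 chk.py
```

```text
t: 16.03
ee_pos: [585.4, 257.3, 48.4]
orientation: [-0.087, 2.629, 0.014]
ft_force: [-9.6, -1.4, 12.9]
width: 0.5
grasp_force: 8.1
rot err [-0.46 -2.74 -0.08]
TCP in guard (x,y,n): [ -0.   -0.2 -39.6] force along n: [-1.3 -0.8 16.1]
to 60 above [ 0.0047 -0.0006 -0.0995] q [ 0.5   0.61  2.   -1.28  0.22  0.08]
```

```bash
python3 -m creep '{"delta_pos":[[0,0,0.0007],[0,0,0],[0,0,0]],"twist":[[0,0,0],[0,0,0],[0,0,0]]}' 0
python3 chk.py
python3 - <<'E'
from h import *
for nm in("scene","top"):
    im,d=get_image(nm);np.savez(f"pics/{nm}2.npz",im=im,d=d);C=cloud(nm,d)
    x,y,z=C[...,0],C[...,1],C[...,2];m=(z>47)&(z<58)&(x>630)&(x<705)&(y>90)&(y<158)
    if m.sum()>5:print(nm,m.sum(),cv2.minAreaRect(C[m][:,:2].astype(np.float32)),z[m].mean(),C[m].min(0),C[m].max(0))
E
```

```text
t: 16.28
ee_pos: [585.5, 257.3, 48.3]
orientation: [-0.087, 2.629, 0.014]
ft_force: [-14.4, -1.3, 19.1]
width: 0.6
grasp_force: 12.3
rot err [-0.46 -2.72 -0.08]
TCP in guard (x,y,n): [ -0.   -0.2 -39.7] force along n: [-2.1 -0.3 23.8]
to 60 above [ 0.0047 -0.0006 -0.0996] q [ 0.5   0.61  2.   -1.28  0.22  0.08]
scene 230 ((667.945068359375, 133.5699005126953), (49.33799743652344, 39.31424331665039), 3.793288230895996) 52.44600024158691 [642.18853619 113.3055149   47.045328  ] [693.62447633 153.89785483  55.84801018]
top 137 ((667.8126831054688, 131.81451416015625), (51.647098541259766, 49.523799896240234), 2.6094348430633545) 51.96633020362297 [640.93568716 107.61904304  47.10028462] [693.16072934 157.7264135   57.86125325]
```

The stop is confirmed: force rises steeply to 24 N at -39.7 mm, after about 23–24 mm of travel. The frame sticks out about 43 mm and sits at yaw 3.8°. I withdraw along the axis.

```bash
python3 -m creep '{"delta_pos":[[0,0,-0.003],[0.0001,0,-0.004],[0.0002,0,-0.005],[0.0003,0,-0.006],[0.0004,0,-0.008],[0.0005,0,-0.01],[0.0005,0,-0.01],[0.0007,0,-0.014],[0.001,0,-0.02],[0.001,0,-0.025],[0,0,-0.02],[0,0,0],[0,0,0]],"twist":[[0,0,0],[0,0,0],[0,0,0],[0,0,0],[0,0,0],[0,0,0],[0,0,0],[0,0,0],[0,0,0],[0,0,0],[0,0,0],[0,0,0],[0,0,0]]}' 0
python3 chk.py
python3 - <<'E'
from h import *
im,d=get_image("top");np.savez("pics/top3.npz",im=im,d=d)
im2,d2=get_image("scene");np.savez("pics/scene3.npz",im=im2,d=d2)
for nm,dd in(("top",d),("scene",d2)):
    C=cloud(nm,dd);x,y,z=C[...,0],C[...,1],C[...,2]
    for lo,hi in((110,122),(122,134),(134,146)):
        m=(z>47)&(z<58)&(x>630)&(x<705)&(y>lo)&(y<hi);print(nm,lo,m.sum(),"x",np.percentile(x[m],[1,99]).round(1),"z",np.median(z[m]).round(1))
    m=(z>47)&(z<58)&(x>646)&(x<690)&(y<150)&(y>90);print("ymin",np.percentile(y[m],[0,2,5]).round(1))
a=cv2.resize(im2[255:345,205:305],(400,360),interpolation=cv2.INTER_CUBIC);b=cv2.resize(im[130:220,170:270],(400,360),interpolation=cv2.INTER_CUBIC)
cv2.imwrite("pics/frame.png",np.hstack([a,b])[:,:,::-1])
E
```

```text
t: 17.47
ee_pos: [521.4, 254.1, 154.8]
orientation: [-0.086, 2.628, 0.015]
ft_force: [0.3, -0.3, 0.1]
width: 0.2
grasp_force: 0.0
rot err [-0.43 -2.67 -0.11]
TCP in guard (x,y,n): [ 2.   1.1 84.6] force along n: [ 0.3 -0.3 -0.1]
to 60 above [ 0.0008 -0.0009  0.0247] q [ 0.56  0.34  2.09 -0.78  0.35 -0.39]
top 110 29 x [643.8 691.5] z 51.7
top 122 45 x [642.8 692. ] z 52.4
top 134 32 x [642.7 692. ] z 52.2
ymin [115.3 115.6 115.9]
scene 110 64 x [644.6 693. ] z 53.1
scene 122 84 x [644.  692.9] z 52.6
scene 134 57 x [642.9 692.3] z 52.6
ymin [114.  114.9 115.9]
```

View pics/frame.png

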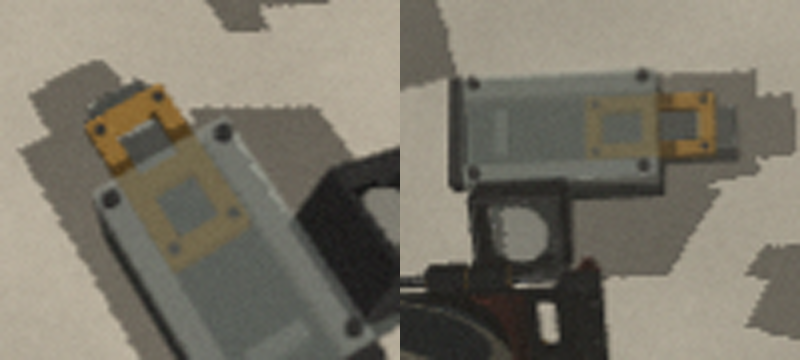

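The frame is out: orange, at (135,130) in the left half and (687,125) in the right half, square on the rail. Its front edge is at y≈115.3, its centreline at x≈668 and its top at z 52.4. I work out the grip pose.

```bash
cat > chk2.py <<'E'
import sys
from h import *
X,Y,Z,h=map(float,sys.argv[1:5]);h=np.radians(h)
o=get_obs();M=R.from_rotvec(o["orientation"])
y=np.array([np.cos(h),np.sin(h),0]);z=np.array([0,0,-1.])
T=R.from_matrix(np.stack([np.cross(y,z),y,z],1));E=M.inv()*T
print("euler YXZ",E.as_euler("YXZ",degrees=True).round(2),"rv",E.as_rotvec(degrees=True).round(2))
t=np.array([X,Y,Z])
print("shift cur axes",go(t).round(4),"in target axes",(T.inv().apply(t-o["ee_pos"])/1000).round(4),"q",o["qpos"].round(2))
E
python3 chk2.py 666.7 139.2 130 4
```

```text
euler YXZ [29.2  -0.39 89.67] rv [22.51 23.24 87.65]
shift cur axes [-0.1086 -0.1233  0.0883] in target axes [-0.1243  0.1371  0.0233] q [ 0.56  0.34  2.09 -0.78  0.35 -0.39]
```

```bash
python3 -m creep '{"delta_pos":[[0,0,0],[0,0,0],[0,0,0],[0,0,0],[0,0,0],[0,0,0],[0,0,0],[0,0,0],[0,0,0],[0,0,0]],"twist":[[0,3.6,0],[0,3.6,0],[0,3.6,0],[0,3.7,0],[0,3.7,0],[0,3.7,0],[0,3.7,0],[0,3.6,0],[0,0,0],[0,0,0]]}' 0.85
python3 chk2.py 666.7 139.2 130 4
```

```text
t: 18.4
ee_pos: [521.9, 252.4, 152.1]
orientation: [-0.096, 3.127, -0.015]
ft_force: [-0.7, -0.1, -0.1]
width: 63.5
grasp_force: 0.0
euler YXZ [ 0.74 -0.56 89.51] rv [ 0.14  1.02 89.51]
shift cur axes [-0.1373 -0.1216  0.0251] in target axes [-0.123   0.1366  0.0221] q [ 0.44  0.44  1.79 -0.02  0.9  -1.18]
```

```bash
python3 -m creep '{"delta_pos":[[0,0,0],[0,0,0],[0,0,0],[0,0,0],[0,0,0],[0,0,0],[0,0,0],[0,0,0],[0,0,0],[0,0,0],[0,0,0],[0,0,0],[0,0,0],[-0.02,0.023,0.003],[-0.025,0.028,0.004],[-0.025,0.028,0.004],[-0.025,0.028,0.004],[-0.018,0.02,0.003],[-0.01,0.0096,0.002],[0,0,0]],"twist":[[0,0.7,6.9],[0,0,6.9],[0,0,6.9],[0,0,6.9],[0,0,6.9],[0,0,6.9],[0,0,6.9],[0,0,6.9],[0,0,6.9],[0,0,6.9],[0,0,6.9],[0,0,6.9],[-0.5,0,6.8],[0,0,0],[0,0,0],[0,0,0],[0,0,0],[0,0,0],[0,0,0],[0,0,0]]}' 0.85
python3 chk2.py 666.7 139.2 42 4
```

```text
t: 20.07
ee_pos: [667.0, 137.7, 134.6]
orientation: [2.137, 2.286, 0.002]
ft_force: [0.9, 0.4, -0.2]
width: 74.8
grasp_force: 0.0
euler YXZ [ 0.47  0.54 -0.15] rv [ 0.54  0.47 -0.15]
shift cur axes [ 0.0023 -0.0011  0.0926] in target axes [ 0.0015 -0.0002  0.0926] q [ 0.19  0.6   1.56 -0.01  0.98  0.13]
```

```bash
python3 -m creep '{"delta_pos":[[0.002,-0.001,0.02],[0,0,0.025],[0,0,0.02],[0,0,0.012],[0,0,0.008],[0,0,0.005],[0,0,0.003],[0,0,0],[0,0,0]],"twist":[[0.5,0.5,0],[0,0,0],[0,0,0],[0,0,0],[0,0,0],[0,0,0],[0,0,0],[0,0,0],[0,0,0]]}' 0.85
python3 chk2.py 666.7 139.2 41 4
```

```text
t: 20.82
ee_pos: [665.9, 141.9, 43.7]
orientation: [2.142, 2.298, 0.004]
ft_force: [-0.3, 0.9, 1.1]
width: 74.9
grasp_force: 0.0
euler YXZ [-0.1   0.12  0.  ] rv [ 0.12 -0.1   0.  ]
shift cur axes [-0.0028  0.0006  0.0027] in target axes [-0.0028  0.0006  0.0027] q [0.19 0.72 1.58 0.   0.84 0.12]
```

```bash
python3 -m creep '{"delta_pos":[[-0.0015,0.0005,0.001],[-0.0013,0,0.001],[0,0,0.0007],[0,0,0]],"twist":[[0,0,0],[0,0,0],[0,0,0],[0,0,0]]}' 0.85
python3 -m creep '{"delta_pos":[[0,0,0],[0,0,0],[0,0,0],[0,0,0],[0,0,0],[0,0,0],[0,0,0],[0,0,0]],"twist":[[0,0,0],[0,0,0],[0,0,0],[0,0,0],[0,0,0],[0,0,0],[0,0,0],[0,0,0]]}' 0
python3 chk2.py 666.7 139.2 41 4
```

```text
t: 21.15
ee_pos: [666.2, 138.7, 40.3]
orientation: [-2.143, -2.297, -0.003]
ft_force: [-1.0, -0.3, -0.1]
width: 74.5
grasp_force: 0.0
t: 21.82
ee_pos: [666.3, 138.9, 40.2]
orientation: [-2.142, -2.297, -0.003]
ft_force: [1.5, -0.6, -0.7]
width: 50.0
grasp_force: 29.9
euler YXZ [-0.09  0.06 -0.  ] rv [ 0.06 -0.09 -0.  ]
shift cur axes [ 0.0003  0.0004 -0.0008] in target axes [ 0.0003  0.0004 -0.0008] q [0.19 0.73 1.58 0.   0.83 0.12]
```

Gripped at 50.0 mm width and 30 N. I draw the frame straight out along the channel.

```bash
python3 -m creep '{"delta_pos":[[-0.003,0,-0.0003],[-0.006,0,0],[-0.008,0,0],[-0.01,0,0],[-0.01,0,0],[-0.01,0,0],[-0.01,0,0],[-0.008,0,0],[-0.006,0,0],[-0.003,0,0],[0,0,0]],"twist":[[0,0,0],[0,0,0],[0,0,0],[0,0,0],[0,0,0],[0,0,0],[0,0,0],[0,0,0],[0,0,0],[0,0,0],[0,0,0]]}'
python3 -m creep '{"delta_pos":[[0,0,-0.004],[0,0,-0.008],[0,0,-0.014],[0,0,-0.02],[0,0,-0.02],[0,0,-0.014],[0,0,-0.008],[0,0,0],[0,0,0]],"twist":[[0,0,0],[0,0,0],[0,0,0],[0,0,0],[0,0,0],[0,0,0],[0,0,0],[0,0,0],[0,0,0]]}'
python3 - <<'E'
from h import *
o=get_obs();print(np.round(o["ee_pos"],1),o["width"],R.from_rotvec(o["orientation"]).as_matrix().round(3).tolist())
ims=[]
for nm in("scene","top"):
    im,d=get_image(nm);np.savez(f"pics/{nm}4.npz",im=im,d=d)
    u,v=proj(nm,o["ee_pos"]);u=int(np.clip(u,70,490));v=int(np.clip(v,60,360));ims.append(cv2.resize(im[v-60:v+60,u-70:u+70],(400,343),interpolation=cv2.INTER_CUBIC));print(nm,u,v)
cv2.imwrite("pics/lift.png",np.hstack(ims)[:,:,::-1])
E
python3 chk2.py 545.6 -111.7 130 79.3
```

```text
t: 22.73
ee_pos: [671.3, 64.1, 40.4]
orientation: [-2.143, -2.296, -0.002]
ft_force: [0.7, 0.3, -2.5]
width: 49.9
grasp_force: 29.9
t: 23.48
ee_pos: [671.2, 65.1, 128.8]
orientation: [-2.142, -2.298, -0.003]
ft_force: [-1.0, -0.2, -3.3]
width: 49.9
grasp_force: 29.9
[671.2  65.1 128.8] 49.888353545206996 [[-0.07, 0.998, 0.001], [0.998, 0.07, 0.002], [0.002, 0.001, -1.0]]
scene 221 247
top 263 151
euler YXZ [-9.000e-02 -7.000e-02 -7.529e+01] rv [  0.    -0.12 -75.29]
shift cur axes [-0.1675 -0.1368 -0.0028] in target axes [ 0.0898 -0.1967 -0.0027] q [0.08 0.6  1.57 0.   0.97 0.01]
```

View pics/lift.png

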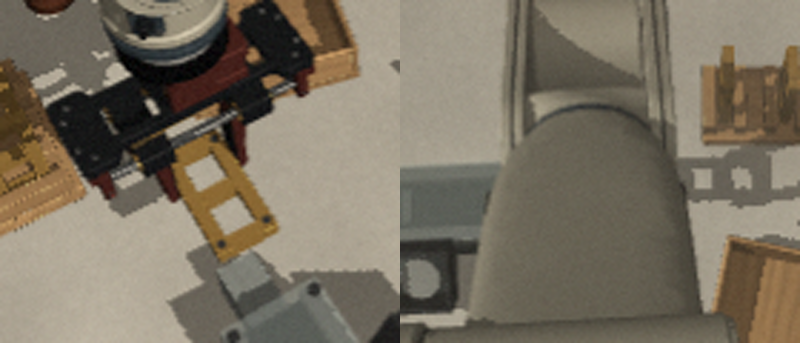

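The frame hangs level from the fingers, at (225,200) in the left half, extending towards +y, with nothing beneath it. I check the sag from depth, then turn and carry it over the box.

```bash
python3 - <<'E'
from h import *
z4=np.load("pics/scene4.npz");C=cloud("scene",z4["d"]).reshape(-1,3);c=z4["im"].reshape(-1,3).astype(int)
m=(c[:,0]-c[:,2]>50)&(C[:,0]>635)&(C[:,0]<705)&(C[:,1]>70)&(C[:,1]<160)&(C[:,2]>100)&(C[:,2]<160)
P=C[m];A=np.c_[P[:,:2]-[671,65],np.ones(len(P))];s=np.linalg.lstsq(A,P[:,2],rcond=None)[0];print(len(P),"slope deg x,y",np.degrees(np.arctan(s[:2])).round(2),"z at TCP",s[2].round(1),"y range",np.percentile(P[:,1],[1,99]).round(1),"x mean",P[:,0].mean().round(1))
E
python3 -m creep '{"delta_pos":[[-0.008,-0.006,0],[-0.012,-0.01,0],[0,0,0],[0,0,0],[0,0,0],[0,0,0],[0,0,0],[0,0,0],[0,0,0],[0,0,0],[0,0,0],[0,0,0],[0,0,0],[0,0,0],[0,0,0]],"twist":[[0,0,0],[0,0,-3],[0,0,-5],[0,0,-6.5],[0,0,-7],[0,0,-7],[0,0,-7],[0,0,-7],[0,0,-7],[0,0,-7],[0,0,-7],[0,0,-6],[0,0,-4],[0,0,-1.8],[0,0,0]]}'
python3 chk2.py 571.5 -116.6 130 79.3
```

```text
504 slope deg x,y [-0.07 -2.04] z at TCP 141.5 y range [ 71.5 141.5] x mean 667.9
t: 24.83
ee_pos: [655.7, 43.2, 127.2]
orientation: [-0.292, -3.127, -0.002]
ft_force: [0.4, -0.4, -3.6]
width: 49.6
grasp_force: 29.9
euler YXZ [-0.09  0.07  0.04] rv [ 0.07 -0.09  0.04]
shift cur axes [ 0.0532 -0.1726 -0.0029] in target axes [ 0.0531 -0.1727 -0.0028] q [ 0.05  0.58  1.61  0.    0.95 -1.34]
```

```bash
python3 -m creep '{"delta_pos":[[0.004,-0.012,0],[0.007,-0.022,0],[0.009,-0.03,0],[0.01,-0.032,0],[0.009,-0.03,0],[0.007,-0.024,0],[0.005,-0.015,0],[0.002,-0.0076,0],[0,0,0],[0,0,0]],"twist":[[0,0,0],[0,0,0],[0,0,0],[0,0,0],[0,0,0],[0,0,0],[0,0,0],[0,0,0],[0,0,0],[0,0,0]]}'
python3 chk2.py 571.5 -116.6 8 79.3
```

```text
t: 25.67
ee_pos: [572.5, -116.1, 128.0]
orientation: [0.295, 3.127, 0.003]
ft_force: [0.7, -0.1, -2.8]
width: 49.7
grasp_force: 29.9
euler YXZ [ 0.03  0.11 -0.09] rv [ 0.11  0.03 -0.09]
shift cur axes [ 0.0009 -0.0009  0.12  ] in target axes [ 0.0009 -0.0006  0.12  ] q [-0.22  0.49  1.79  0.    0.87 -1.61]
```

```bash
python3 -m creep '{"delta_pos":[[0.001,-0.001,0.01],[0,0,0.02],[0,0,0.025],[0,0,0.025],[0,0,0.016],[0,0,0.01],[0,0,0.006],[0,0,0.003],[0,0,0],[0,0,0]],"twist":[[0,0,0],[0,0,0],[0,0,0],[0,0,0],[0,0,0],[0,0,0],[0,0,0],[0,0,0],[0,0,0],[0,0,0]]}'
python3 -m creep '{"delta_pos":[[0,0,0.001],[0,0,0.001],[0,0,0]],"twist":[[0,0,0],[0,0,0],[0,0,0]]}'
```

```text
t: 26.5
ee_pos: [572.2, -116.5, 13.6]
orientation: [0.292, 3.126, 0.002]
ft_force: [1.5, -0.4, -2.1]
width: 49.8
grasp_force: 29.9
t: 26.75
ee_pos: [571.8, -116.6, 11.5]
orientation: [0.293, 3.126, 0.002]
ft_force: [-0.1, 0.0, -3.0]
width: 49.4
grasp_force: 29.9
```

```bash
python3 -m creep '{"delta_pos":[[0,0,0.001],[0,0,0.001],[0,0,0.0007],[0,0,0]],"twist":[[0,0,0],[0,0,0],[0,0,0],[0,0,0]]}'
python3 -m creep '{"delta_pos":[[0,0,0.0007],[0,0,0.0005],[0,0,0]],"twist":[[0,0,0],[0,0,0],[0,0,0]]}'
```

```text
t: 27.08
ee_pos: [571.3, -116.5, 8.1]
orientation: [0.293, 3.128, 0.003]
ft_force: [0.3, 0.4, -2.7]
width: 49.9
grasp_force: 29.9
t: 27.33
ee_pos: [571.4, -116.5, 6.9]
orientation: [0.293, 3.128, 0.003]
ft_force: [1.4, -0.4, -2.8]
width: 49.5
grasp_force: 29.9
```

```bash
python3 -m creep '{"delta_pos":[[0,0,0.0005],[0,0,0.0003],[0,0,0]],"twist":[[0,0,0],[0,0,0],[0,0,0]]}'
python3 -m creep '{"delta_pos":[[0,0,0],[0,0,0],[0,0,0],[0,0,0],[0,0,0]],"twist":[[0,0,0],[0,0,0],[0,0,0],[0,0,0],[0,0,0]]}' 0.7
```

```text
t: 27.58
ee_pos: [571.4, -116.5, 6.4]
orientation: [0.293, 3.127, 0.003]
ft_force: [0.8, 0.4, -1.1]
width: 49.8
grasp_force: 30.7
t: 28.0
ee_pos: [571.7, -116.4, 6.5]
orientation: [0.293, 3.127, 0.003]
ft_force: [0.3, 1.2, 1.6]
width: 61.5
grasp_force: 0.6
```

```bash
python3 -m creep '{"delta_pos":[[0,0,0],[0,0,-0.005],[0,0,-0.012],[0,0,-0.02],[0,0,-0.03],[0,0,-0.035],[0,0,-0.035],[0,0,-0.03],[0,0,-0.02],[0,0,0]],"twist":[[0,0,0],[0,0,0],[0,0,0],[0,0,0],[0,0,0],[0,0,0],[0,0,0],[0,0,0],[0,0,0],[0,0,0]]}' 0.7
python3 -m creep '{"delta_pos":[[-0.025,0,0],[-0.035,0,0],[-0.035,0,0],[-0.035,0,0],[-0.035,0,0],[-0.025,0,0],[0,0,0],[0,0,0]],"twist":[[0,0,0],[0,0,0],[0,0,0],[0,0,0],[0,0,0],[0,0,0],[0,0,0],[0,0,0]]}' 0.7
python3 - <<'E'
from h import *
im,d=get_image("scene");C=cloud("scene",d).reshape(-1,3);c=im.reshape(-1,3).astype(int)
print(np.round(get_obs()["ee_pos"],1))
m=(np.hypot(C[:,0]-545,C[:,1]+111)<75)&(C[:,2]>13)&(C[:,2]<24);P=C[m];print(m.sum(),np.median(P[:,2]),cv2.minAreaRect(P[:,:2].astype(np.float32)))
A=np.c_[P[:,:2]-P[:,:2].mean(0),np.ones(len(P))];print(np.linalg.lstsq(A,P[:,2],rcond=None)[0])
im2,_=get_image("top")
cv2.imwrite("pics/end.png",np.hstack([cv2.resize(im,(400,300)),cv2.resize(im2,(400,300))])[:,:,::-1])
E
```

```text
t: 28.83
ee_pos: [574.0, -117.5, 199.3]
orientation: [0.292, 3.119, 0.001]
ft_force: [0.2, 0.4, 0.7]
width: 61.4
grasp_force: 0.0
t: 29.5
ee_pos: [757.7, -152.0, 191.8]
orientation: [-0.293, -3.126, -0.003]
ft_force: [-0.6, 0.4, -0.2]
width: 61.3
grasp_force: 0.0
[ 756.8 -151.9  192. ]
599 18.298319867010377 ((533.7402954101562, -108.73322296142578), (124.077880859375, 123.589111328125), 78.5721664428711)
[1.48318261e-04 7.93255208e-05 1.81476368e+01]
```

View pics/end.png

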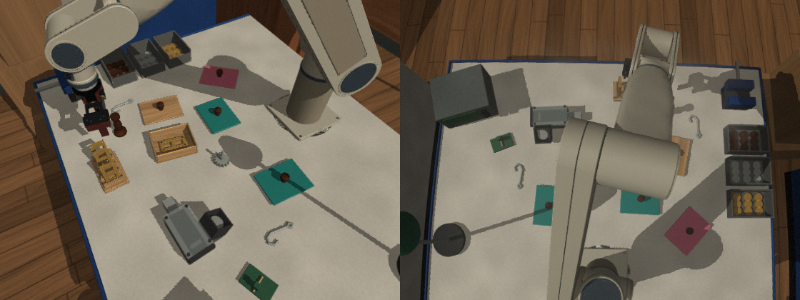

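The frame lies flat in the box (top at z 18.3, zero slope), at (170,140) in the left half. The lid is flat on the tray at (160,108). The other parts are undisturbed and the gripper is clear of everything.

```bash
python3 -c "
from workcell import close_job
print(close_job())"
```

```text
the job is handed in; nothing more can be done
None
```

The job is handed in at about 29.6 s of the 72 s: the lid lies flat on the tray, the plunger was pressed to its stop (24 N peak, about 3° off axis because of a joint limit), and the frame lies flat in the box; the verdict was not reported back.

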